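# Dock the middle disc housing on its rails

### The job

Lift the middle of the three disc housings straight up out of the white storage tray, keeping it level, and set it down on the open landing of the metal docking rack, the end that faced away from you still leading towards the rails, then let go of it. Then push it along the rack, under the rail lips, until it clicks and the two sprung rollers hold it in its side notches; push firmly but do not ram it against the stop. Leave the other housings, the whisk, the bowl and the lid where they are.

Things in the scene. Friction and masses are not known exactly. Their poses are not given: they have to be found in the camera images.
- housing_centre (a point): Housing to dock, the middle of three alike. White base plate 84 (x) x 72 (y) x 10 mm; on it a clear case 82 x 59 x 16 mm with a steel disc, rear faces flush. Each long side of the plate has a notch 16 mm long, 4 mm deep, centred 4 mm ahead of the centre. Point: centre, 31 mm over the underside. x to its front, z up. 0.17 to 0.34 kg.
- housing_grip (a point): Middle of that housing's white upright grip tab, 50 mm over the housing's underside. The tab is 12 mm thick (x), 40 mm wide (y), 36 mm tall: from the case's top 24 mm below this point to 12 mm above it. Axes as the housing's.
- housing_left_centre (a point): Identical neighbour on the tray's +y side, 78 mm from the middle one; point at its centre. It stays.
- housing_right_centre (a point): Identical neighbour on the tray's -y side, 78 mm from the middle one; point at its centre. It stays.
- tray: White fixed storage tray 104 (x) x 248 (y) mm, origin under its centre. Floor 8 mm thick, rims 8 mm over the floor, and four posts 30 mm tall standing in the housings' notches with 1.5 to 2 mm play, so a housing comes out only straight up and is free after 30 mm. The housings face the tray's +x.
- rack_landing (a point): Middle of the docking rack's open landing, on the deck surface (10 mm over the counter), 76 mm before the mouth. x points the way to push. The landing is 90 mm long (x) between side walls 92 mm apart, 14 mm high, which then narrow to 75 mm at the mouth.
- rack_mouth (a point): Mouth of the rails, mid-width, on the deck of the fixed metal rack (290 x 120 mm); x points along the rails, the way to push. From here along x run side walls (62 mm long, 75 mm apart) and clear lips (112 mm long, 66 mm apart, underside 12.7, top 17.7 mm over the deck) over the base plate's edges. A docked housing's centre is 66 to 110 mm past here.
- click_left (a joint): Sprung roller on the rack's +y side, 9 mm radius, beyond the rails: 0 = fully out (nothing there, or snapped into a notch), 0.003 m = pressed outwards by the plate's edge, 0.005 at most. Pushing the plate in between the two rollers takes about 5 to 13 N, plain sliding 1 to 3 N; as they snap in, the force drops.
- click_right (a joint): The same on the -y side. Both sit on a black stop block, set beforehand anywhere within a 40 mm span along the rails and staying there; its place is not reported and must be felt. Within 2 mm of the click the housing's front meets this firm stop. Pressing the housing with over 28 N there is ramming.
- whisk_mid (a point): Flat steel whisk 250 mm long lying on the counter, point at the neck between its handle and wires. Bystander.
- bowl: Small glass bowl, 100 mm wide, 50 mm tall, origin under its centre. Bystander.
- lid: Red silicone lid, 130 mm wide, 28 mm tall with its knob. Bystander.
There are look-alikes about, which are no part of the job. Leave any yellow look-alike of the part that bears housing_centre alone.

How it is judged:
On the way, in this order (a step that is already met when the one before it is completed fails the run):
1. the middle housing is lifted straight up clear of the tray's posts (z of housing_centre in the frame of tray above 0.071 m), for 0.1 s.
2. it is set down level on the landing, short of the rails, front towards them, and let go (x of housing_centre in the frame of rack_mouth between -0.1 and -0.035 m and y of housing_centre in the frame of rack_mouth between -0.014 and 0.014 m and z of housing_centre in the frame of rack_mouth below 0.036 m and angle between housing_centre's own z axis and vertical below 0.08 rad and contact force between the fingers and housing below 0.2 N), for 0.2 s.
At the end, for the whole second after the job is handed in: The housing rests on the rack under the lips, level and straight (0.06 rad), centre over 65 mm past the mouth and within 5 mm of the mid-line, both rollers in its notches (within 1.3 mm of fully out). Other housings, whisk, bowl and lid within 15 mm of their starts (x of housing_centre in the frame of rack_mouth above 0.0655 m and y of housing_centre in the frame of rack_mouth between -0.005 and 0.005 m and z of housing_centre in the frame of rack_mouth between 0.027 and 0.035 m and angle between the x axis of housing_centre and the x axis of rack_mouth, either way round below 0.06 rad and angle between housing_centre's own z axis and vertical below 0.06 rad and value of joint each of click_left, click_right below 0.0013 m and linear speed of housing below 0.01 m/s and distance of each of housing_left_centre, housing_right_centre, whisk_mid, bowl, lid from where it was at the start of the episode below 0.015 m); the robot touches nothing.
It fails at once if the housing is rammed: pressed by the fingers with over 28 N while on the rails (contact force between the fingers and housing above 28 N and x of housing_centre in the frame of rack_mouth above 0 m and y of housing_centre in the frame of rack_mouth between -0.02 and 0.02 m and z of housing_centre in the frame of rack_mouth below 0.036 m).
It fails at once if the housing is tipped by more than 0.4 rad (angle between housing_centre's own z axis and vertical above 0.4 rad).
It fails at once if a neighbouring housing is pulled out or shifted by more than 15 mm (distance of any of housing_left_centre, housing_right_centre from where it was at the start of the episode above 0.015 m).
It fails at once if the whisk, bowl or lid is shifted by more than 15 mm (distance of any of whisk_mid, bowl, lid from where it was at the start of the episode above 0.015 m).
It also fails if it takes over 53 s, if anything falls off the work surface, if the arm or the gripper's body presses on something with over 40 N, if the wrist force passes 120 N, or if a joint passes its speed limit or range.

### The arm

A 6-joint arm with a two-finger parallel gripper is mounted at the origin on the work surface. World frame = base frame: x ahead of the robot, y to its left, z up, the work surface at z = 0. Lengths are in m, angles in rad, forces in N, time in s.
With the tool pointing down it reaches from about 0.25 to 0.8 m from the base axis. Payload 8.5 kg.
Tool frame: the origin (TCP) lies on the centre line of the jaws, within the pads' length; the fingertips stand r.tips_ahead ahead of it and the grasp point (between the pads) lies 5 mm behind it (r.tips_ahead is the distance from the TCP to the fingertips, in m); z points along the fingers, y is the direction in which the jaws open and shut (so a half turn about z gives the same grasp; the last joint's range is limited). The gripper opens to 85 mm and grips with 20 to 120 N. Pads are 22 mm wide; open, the fingers measure 114 mm over their backs; the gripper's body (76 mm by 85 mm) begins 54 mm behind the grasp point. The pads swing forward as they close: fully open they stand 13 mm farther back than shut.
Start: joints at [1.131, 0.238, -0.013, 1.319, 0, 1.571], TCP at [0.224, 0.475, 0.245] pointing down, gripper open.
Joint ranges: [-2.66, 2.66], [-1.03, 1.9], [-1.14, 1.46], [-1.82, 2.27], [-1.45, 1.34], [-3.14, 3.14]. Speed limits (rad/s): [2.22, 2.22, 2.79, 3.14, 3.14, 3.14].

### API

Orientations are given as a rotation vector (axis times angle).
In Python, from plant import r gives the robot as it stands. The module is installed in compiled form; this text tells all that it offers. Calls block until the motion is done:
- r.goto(position, orientation): joint-space move of the TCP to a pose.
- r.movel(position, velocity=0.15, ori=None): straight line of the TCP; ori=None keeps the orientation; velocity is the mean speed in m/s.
- r.movej(angles): joint-space move.
- r.set_gripper(opening, f_grip=None): finger opening in m; f_grip is the grip in N (None keeps the last); returns when the fingers have stopped.
- r.wait(seconds).
- r.inverse_kinematics(position, orientation): joint angles nearest the present ones, or None.
- r.get_obs(): the state.
- r.camera(name): name is "side" or "top" or "wrist"; returns (picture, depth): 480x640x3 uint8, red, green, blue; 480x640 float32, m along the optical axis (not along the pixel's ray), 0 where there is no reading.
- r.camera_params(name): a dict with "fx", "fy", "cx", "cy" (pixels), "origin" and "attitude" of the camera in the world; the wrist camera has in their place "mount" (4x4, takes a point from camera to tool coordinates, whose origin is the TCP and whose axes are the flange's). Camera axes: x right, y down, z forward; pixel columns grow to the right and rows downward; lengths in m; the calibration is good to about 2 mm. A picture is of the moment at which its call begins: read the wrist's pose just before it. camera_params takes no time and is no camera call.
A pose or a line that the arm cannot do raises r.PlanningError and nothing moves.
- r.close_job(): hands the job in, once; it reports no verdict.
Trained networks look in the newest picture that a camera, given by its name, has taken for a name from the list of things; names that differ only in an ending like _2 or _b are one class to them, and where a whole thing is asked for, a point or a joint stands for the part that bears it (a point fixed in the world has none). Each returns a list of dicts, best first, with "p" (0 to 1); they miss things now and then, are a little off and sometimes report something else, mostly with a low value. They report only what shows in the picture. A call takes as long as a camera call. They do not tell look-alikes from the thing itself.
- r.find_in(camera, target): "xy" ([column, row] in pixels, amid what is visible of it).
- r.mark_of(camera, target): "xy" ([column, row] in pixels: a listed point, or the origin of a listed thing).
The state is a dict: "t": time; "q": joint angles; "dq": joint speeds; "tau": joint torques, N m; "eef_pos": TCP position; "tcp_rot": TCP orientation; "contact_force": force on the tool from outside, world axes, zero at the start; "torque": the same for the moment, N m; "opening": finger opening in m.
Only numpy, scipy, OpenCV 4.12 (cv2) and the standard library are available. Lean on these libraries where they do the work, as an engineer would, in place of code of your own. Each camera call takes 0.05 s, during which the arm holds its last target.

## Working session

There is one attempt and no reset: what is moved stays moved. The work goes in short steps, each a Python script; the robot and the scene stay as the last script left them, time stands still between calls to the robot, and variables do not carry over. Pictures are saved under pics/ and viewed, and the job is handed in when it is done.

```bash
mkdir -p pics; ls; python3 - <<'E'
from plant import r
import cv2,numpy as np
o=r.get_obs();print({k:np.round(v,4) for k,v in o.items()}, r.tips_ahead)
for c in("top","side"):
    im,d=r.camera(c);cv2.imwrite(f"pics/{c}0.png",im[:,:,::-1]);np.save(f"pics/{c}0.npy",d)
    print(c,r.camera_params(c))
    for n in["housing_centre","housing_grip","tray","rack_landing","rack_mouth","click_left"]:
        print(n,[(np.round(a["xy"],1).tolist(),round(a["p"],2)) for a in r.mark_of(c,n)])
E
```

```text
pics
{'t': np.float64(0.0), 'q': array([ 1.131 ,  0.2387, -0.0142,  1.3192,  0.    ,  1.5708]), 'dq': array([-0.    ,  0.    ,  0.0009, -0.0009,  0.0011,  0.001 ]), 'tau': array([-1.00000e-04, -5.38787e+01,  3.46437e+01,  1.85000e-02,
        2.00000e-04, -0.00000e+00]), 'eef_pos': array([0.2234, 0.4747, 0.2447]), 'tcp_rot': array([-6.8530e-01, -3.0656e+00,  2.1000e-03]), 'contact_force': array([-1.1781,  0.1488,  0.1336]), 'torque': array([ 0.0169, -0.0414,  0.0273]), 'opening': np.float64(0.0852)} 0.014
top {'fx': 578.3125229285716, 'fy': 578.3125229285716, 'cx': 312.86640561536893, 'cy': 235.9095900987502, 'origin': array([ 0.33879563, -0.08949576,  1.40696189]), 'attitude': array([-2.14940848,  2.11380603, -0.14059311])}
housing_centre [([331.3, 317.1], 0.7), ([284.7, 291.0], 0.59), ([360.6, 226.9], 0.55)]
housing_grip [([327.7, 317.2], 0.85), ([364.5, 224.8], 0.61)]
tray [([360.8, 232.9], 0.59), ([296.8, 158.1], 0.48)]
rack_landing [([216.3, 269.0], 0.7), ([360.5, 228.2], 0.21)]
rack_mouth [([217.3, 237.4], 0.7)]Traceback (most recent call last):
  File "<stdin>", line 8, in <module>
ValueError: it knows: bowl, housing_centre, housing_grip, housing_left_centre, housing_right_centre, lid, rack_landing, rack_mouth, tray, whisk_mid
```

```bash
python3 - <<'E'
from plant import r
import cv2,numpy as np
im,d=r.camera("side");cv2.imwrite("pics/side0.png",im[:,:,::-1]);np.save("pics/side0.npy",d)
print(r.camera_params("side"),r.camera_params("wrist"))
im=cv2.imread("pics/top0.png");cv2.imwrite("pics/top0z.png",cv2.resize(im[100:400,120:480],(792,660))[:600])
E
```

```text
{'fx': 548.5027129427313, 'fy': 548.5027129427313, 'cx': 318.6753305429523, 'cy': 235.83039329651655, 'origin': array([ 0.05173553, -0.86852268,  0.74320221]), 'attitude': array([-2.13307285,  0.61488535, -0.30624881])} {'fx': 370.98377838728874, 'fy': 370.98377838728874, 'cx': 326.55776318769983, 'cy': 248.31244989034823, 'mount': array([[-7.58076436e-04, -9.59480200e-01, -2.81775037e-01,
         7.24655617e-02],
       [ 9.99999207e-01, -1.01066479e-03,  7.51085051e-04,
        -1.58142143e-03],
       [-1.00543134e-03, -2.81774244e-01,  9.59480205e-01,
        -1.28480002e-01],
       [ 0.00000000e+00,  0.00000000e+00,  0.00000000e+00,
         1.00000000e+00]])}
```

View pics/top0.png

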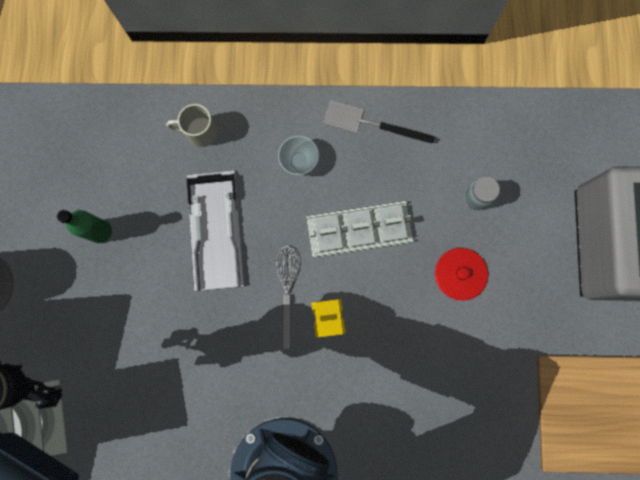

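View pics/side0.png

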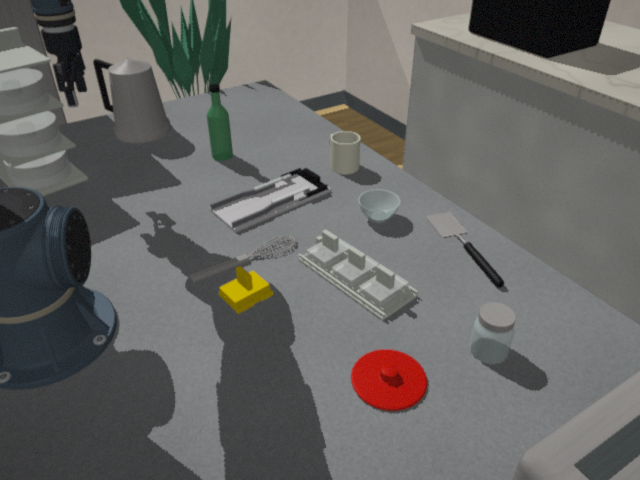

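View pics/top0z.png

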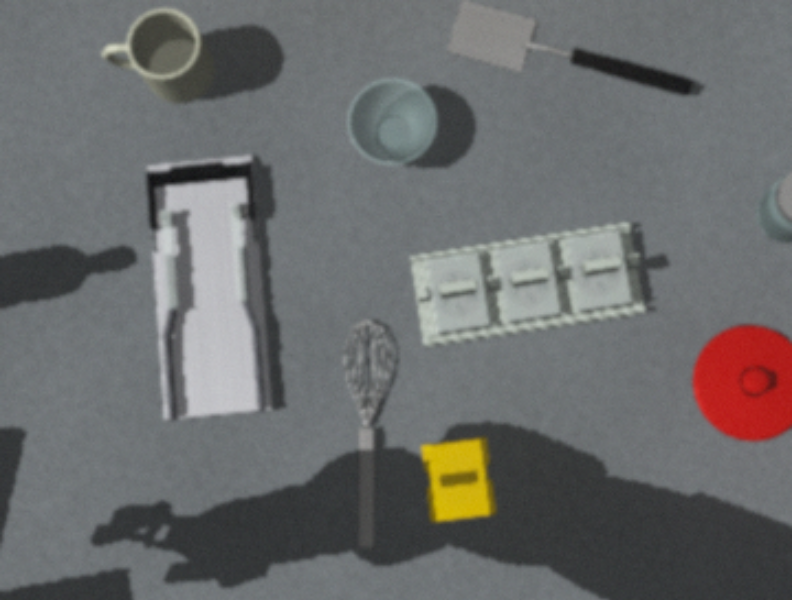

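The side and top views show the tray with its three housings at about (360,228) in the top picture. The rack is to the left, mouth near (217,237) and landing near (216,269), and the yellow decoy is at (328,317). I'll turn these into positions with the depth image.

```bash
cat > h.py <<'E'
from plant import r
import cv2,numpy as np
from scipy.spatial.transform import Rotation as R
def cam(c):
    p=r.camera_params(c)
    if "mount" in p:
        o=r.get_obs();T=np.eye(4);T[:3,:3]=R.from_rotvec(o["tcp_rot"]).as_matrix();T[:3,3]=o["eef_pos"];T=T@p["mount"]
    else:
        T=np.eye(4);T[:3,:3]=R.from_rotvec(p["attitude"]).as_matrix();T[:3,3]=p["origin"]
    return p,T
def cloud(p,T,d):
    v,u=np.mgrid[:480,:640]
    P=np.stack([(u-p["cx"])/p["fx"]*d,(v-p["cy"])/p["fy"]*d,d],-1)
    return P@T[:3,:3].T+T[:3,3]
def ray(p,T,uv,z):
    k=T[:3,:3]@np.array([(uv[0]-p["cx"])/p["fx"],(uv[1]-p["cy"])/p["fy"],1]);return T[:3,3]+k*(z-T[2,3])/k[2]
def proj(p,T,P):
    q=(np.atleast_2d(P)-T[:3,3])@T[:3,:3];return np.c_[q[:,0]/q[:,2]*p["fx"]+p["cx"],q[:,1]/q[:,2]*p["fy"]+p["cy"]]
def down(yaw): # tool z down, tool y axis at world angle yaw; returns rotvec
    y=np.array([np.cos(yaw),np.sin(yaw),0]);z=np.array([0,0,-1.]);x=np.cross(y,z)
    return R.from_matrix(np.c_[x,y,z]).as_rotvec()
E
python3 - <<'E'
from h import *
d=np.load("pics/top0.npy");p,T=cam("top");C=cloud(p,T,d)
for n,uv in dict(c=(360,232),land=(216,269),mouth=(217,237),deckfront=(217,285),counter=(260,260)).items(): print(n,C[uv[1]-1:uv[1]+2,uv[0]-1:uv[0]+2].reshape(-1,3).mean(0).round(4))
# tray box by height
z=C[...,2];m=((z>0.004)&(z<.12)).astype(np.uint8);m[:, :170]=0;m[:150]=0;m[300:]=0;m[:,430:]=0
n,l,s,ce=cv2.connectedComponentsWithStats(m)
for i in range(1,n):
    if s[i,4]>800:
        Q=C[l==i][:,:2].astype(np.float32);print(s[i],cv2.minAreaRect(Q),np.percentile(C[l==i][:,2],[50,99]))
im=cv2.imread("pics/top0.png");h=cv2.resize(np.uint8(np.clip(z*2500,0,255))[140:310,160:440],None,fx=2.8,fy=2.8,interpolation=0);cv2.imwrite("pics/h.png",h)
E
```

```text
c [ 0.5618 -0.1707  0.0348]
land [0.4692 0.1764 0.0124]
mouth [0.5479 0.1776 0.0114]
deckfront [0.4306 0.1725 0.0113]
counter [0.4941 0.0714 0.0015]
[272 150  48  27 829] ((0.7358124256134033, -0.008734449744224548), (0.11504286527633667, 0.07387807220220566), 85.79137420654297) [0.01687529 0.05491526]
[ 180  166   65  129 5795] ((0.5681062936782837, 0.19265681505203247), (0.3155744671821594, 0.15268191695213318), 6.71378231048584) [0.01243853 0.03857301]
[ 305  201  111   58 4303] ((0.5765849947929382, -0.172054260969162), (0.1159730926156044, 0.26374420523643494), 9.916909217834473) [0.03257415 0.07390351]
```

View pics/h.png

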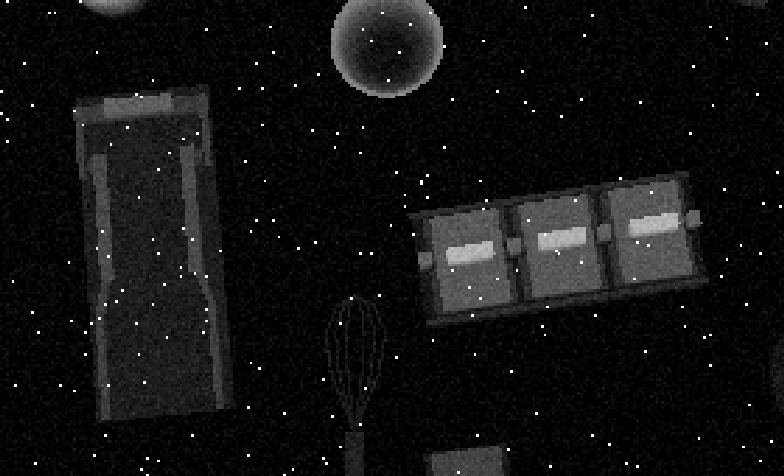

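```bash
python3 - <<'E'
from h import *
def shot(n,pos,yaw):
    r.goto(pos,down(np.radians(yaw)));r.wait(0.2)
    p,T=cam("wrist");im,d=r.camera("wrist");cv2.imwrite(f"pics/{n}.png",im[:,:,::-1]);np.savez(f"pics/{n}.npz",d=d,T=T)
    for k in ["rack_landing","rack_mouth","housing_centre","housing_grip","tray"]: print(n,k,[(np.round(a["xy"],1).tolist(),round(a["p"],2)) for a in r.mark_of("wrist",k)])
shot("wr",[0.55,0.17,0.22],6);shot("wt",[0.56,-0.18,0.22],9.)
o=r.get_obs();print(o["t"],o["q"].round(3),o["eef_pos"].round(4),o["contact_force"].round(2))
E
```

```text
wr rack_landing [([237.9, 206.0], 0.68)]
wr rack_mouth [([322.7, 206.5], 0.93)]
wr housing_centre [([121.3, 450.0], 0.85)]
wr housing_grip [([110.0, 465.7], 0.92)]
wr tray []
wt rack_landing []
wt rack_mouth []
wt housing_centre [([345.3, 221.6], 0.94), ([93.3, 83.5], 0.7)]
wt housing_grip [([345.4, 225.2], 0.67), ([76.6, 83.4], 0.6)]
wt tray []
4.3083 [-0.311  0.356  0.09   1.305  0.     1.103] [ 0.5601 -0.1798  0.22  ] [0.25 0.27 1.47]
```

View pics/wr.png

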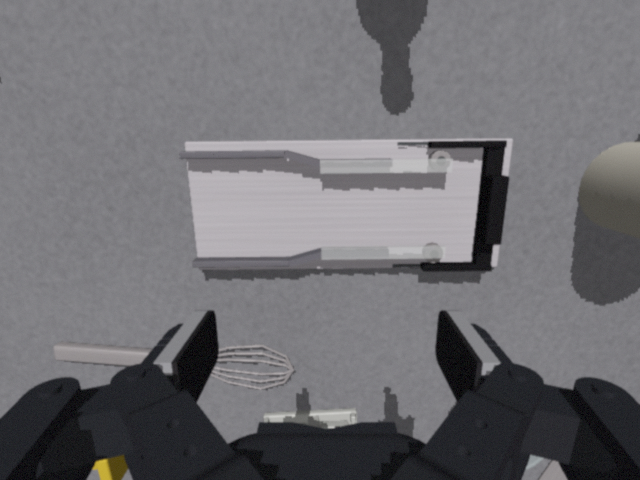

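View pics/wt.png

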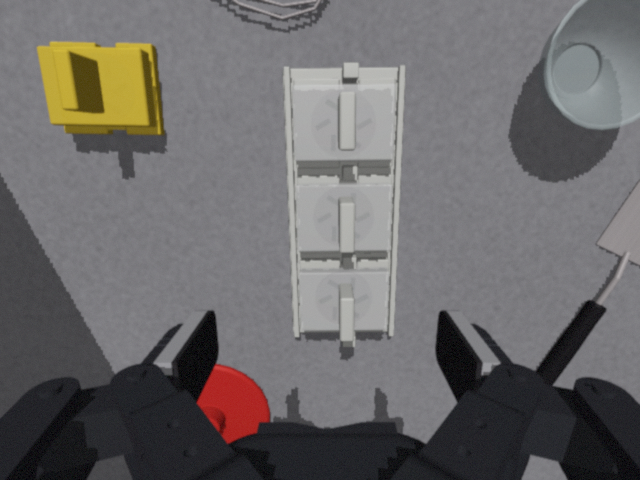

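```bash
python3 - <<'E'
from h import *
p=r.camera_params("wrist")
f=np.load("pics/wt.npz");T=f["T"];C=cloud(p,T,f["d"]);z=C[...,2]
m=((z>.060)&(z<.078)).astype(np.uint8);m[:50]=0;m[350:]=0;m[:,:280]=0;m[:,410:]=0
n,l,s,ce=cv2.connectedComponentsWithStats(m)
for i in range(1,n):
    if s[i,4]>100: Q=C[l==i];print("tab",s[i],[np.round(a,4) for a in cv2.minAreaRect(Q[:,:2].astype(np.float32))],Q.mean(0).round(4))
print("markgrip@z.058",ray(p,T,(345.4,225.2),.058).round(4),"centre@.039",ray(p,T,(345.3,221.6),.039).round(4))
# edges of tab top in image, subpixel, middle tab rows 205-250
im=cv2.imread("pics/wt.png",0).astype(float)
for row in (208,220,232,244): print(row,im[row,330:366].astype(int))
# tray rims outer at floor: height profile
m=((z>.0115)&(z<.021)).astype(np.uint8)
g=cv2.imread("pics/wt.png");cv2.imwrite("pics/wtz.png",cv2.resize(g[60:350,270:420],None,fx=2,fy=2))
f=np.load("pics/wr.npz");T=f["T"];C=cloud(p,T,f["d"]);z=C[...,2]
print("mouth",ray(p,T,(322.7,206.5),.01).round(4),"land",ray(p,T,(237.9,206),.01).round(4))
h=np.uint8(np.clip(z*5000,0,255));cv2.imwrite("pics/wrh.png",cv2.resize(h[120:290,160:540],None,fx=2,fy=2,interpolation=0))
g=cv2.imread("pics/wr.png");cv2.imwrite("pics/wrz.png",cv2.resize(g[120:290,160:540],None,fx=2,fy=2,interpolation=cv2.INTER_CUBIC))
E
```

```text
tab [339  92  17  59 989] [array([ 0.5603, -0.0946]), array([0.0118, 0.0395]), np.float64(9.672)] [ 0.5601 -0.0944  0.0697]
tab [339 201  16  52 815] [array([ 0.5733, -0.1713]), array([0.0118, 0.0394]), np.float64(9.8197)] [ 0.5731 -0.1704  0.0693]
tab [339 293  15  49 663] [array([ 0.5866, -0.2485]), array([0.0118, 0.0405]), np.float64(9.2439)] [ 0.5863 -0.2465  0.0691]
markgrip@z.058 [ 0.573  -0.1718  0.058 ] centre@.039 [ 0.574  -0.1728  0.039 ]
208 [163 161 163 162 163 162 162 153 119 109 148 167 177 179 180 179 179 179
 178 178 180 178 176 170 156 149 157 161 161 163 162 162 160 161 162 163]
220 [160 162 161 160 161 161 163 153 115 106 146 166 176 179 179 178 178 177
 177 178 179 178 176 164 154 147 151 152 151 152 153 154 155 160 159 161]
232 [161 159 152 150 150 150 156 153 128 111 146 164 176 179 178 176 176 177
 176 177 176 176 176 159 146 151 155 160 161 161 161 161 162 162 162 160]
244 [164 164 164 163 160 163 160 160 149 124 148 167 174 176 177 177 177 176
 176 176 176 174 171 160 149 159 163 166 164 166 167 167 168 168 167 166]
mouth [0.5435 0.182  0.01  ] land [0.4659 0.1743 0.01  ]
```

View pics/wrz.png

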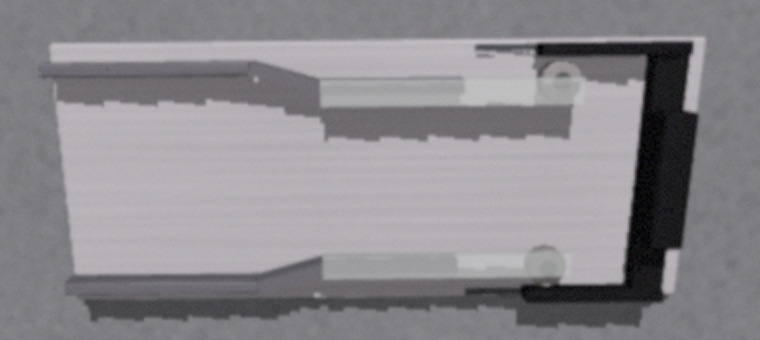

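View pics/wtz.png

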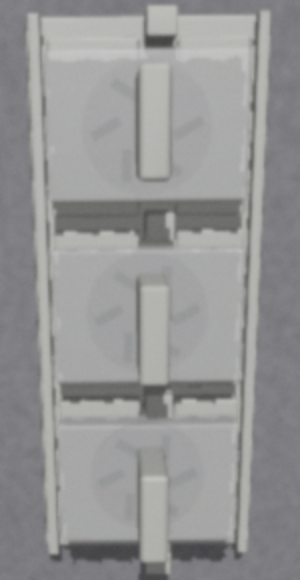

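View pics/wrh.png

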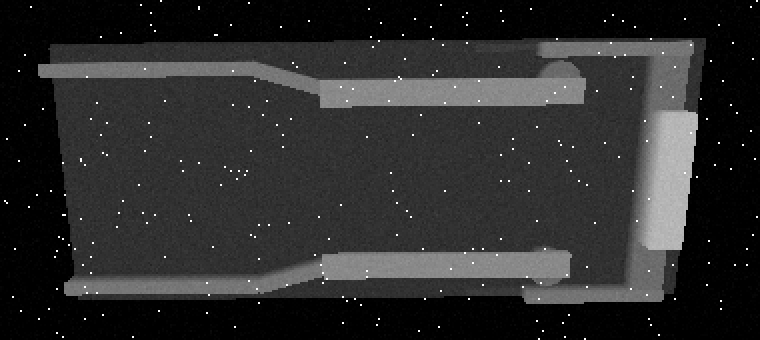

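```bash
python3 - <<'E'
from h import *
p=r.camera_params("wrist")
f=np.load("pics/wr.npz");T=f["T"];C=cloud(p,T,f["d"])
rects={}
C[...,2]=cv2.medianBlur(C[...,2].astype(np.float32),3)
z=C[...,2]
for n,(r0,r1,c0,c1) in dict(lipL=(156,176,316,426),lipR=(243,262,316,415)).items():
    m=np.zeros(z.shape,bool);m[r0:r1,c0:c1]=1;m&=(z>.0235)&(z<.034)
    # inner edge: per column
    pts=[]
    for c in range(c0+8,c1-4):
        rr=np.where(m[:,c])[0]
        if len(rr)<4: continue
        pts.append([ray(p,T,(c,rr.min()-.5),.0277)[:2],ray(p,T,(c,rr.max()+.5),.0277)[:2]])
    pts=np.array(pts)
    for k in(0,1):
        a=np.polyfit(pts[:,k,0],pts[:,k,1],1);print(n,k,"slope deg",np.degrees(np.arctan(a[0])).round(2),"y@.55",np.polyval(a,.55).round(4))
    cs=[];
    for q in range(r0+4,r1-4):
        cc=np.where(m[q])[0]; cs.append(ray(p,T,(cc.min()-.5,q),.0277)[:2])
    print("mouth x",np.median(cs,0).round(4))
    print(np.median(z[m]))
deck=(np.abs(z-.01)<.003);m=np.zeros_like(deck);m[185:235,220:440]=1
print("deck z",np.median(z[m]))
for n,uv in dict(rolL=(440.5,160),rolR=(432.5,252)).items():print(n,ray(p,T,uv,.026).round(4))
# stop block inner edge
for row in (190,215,235):
    c=[c for c in range(440,500) if z[row,c]>.017][0];print("stop",ray(p,T,(c,row),.024).round(4),z[row,c:c+25:6].round(3))
E
```

```text
lipL 0 slope deg 6.86 y@.55 0.2259
lipL 1 slope deg 6.42 y@.55 0.2148
mouth x [0.5337 0.2193]
0.02756471000611782
lipR 0 slope deg 6.85 y@.55 0.1494
lipR 1 slope deg 6.76 y@.55 0.1372
mouth x [0.543  0.1433]
0.027442682534456253
deck z 0.009889546781778336
rolL [0.6386 0.2349 0.026 ]
rolR [0.6469 0.1538 0.026 ]
stop [0.6791 0.2134 0.024 ] [0.017 0.029 0.036 0.036 0.037]
stop [0.6823 0.1915 0.024 ] [0.019 0.031 0.037 0.036 0.036]
stop [0.6845 0.1733 0.024 ] [0.018 0.032 0.036 0.036 0.036]
```

```bash
python3 - <<'E'
from h import *
p=r.camera_params("wrist");T=np.load("pics/wt.npz")["T"]
a=np.radians(9.7);ux=np.array([np.cos(a),np.sin(a)])
for uv in((301.5,215),(389.5,215)):
    P=ray(p,T,uv,.034);print("case edge rel tab",((P[:2]-[.5733,-.1715])@ux).round(4))
g=np.array([.5733,-.1715])
r.set_gripper(.035)
r.goto([*g,.13],down(a))
r.movel([*g,.055],velocity=.08)
r.wait(.1);o=r.get_obs();print(o["t"],o["eef_pos"],o["contact_force"].round(2))
r.set_gripper(0.0,f_grip=40);r.wait(.1);o=r.get_obs();print(o["t"],o["opening"],o["eef_pos"],o["contact_force"].round(2),o["torque"].round(2))
E
```

```text
case edge rel tab -0.037
case edge rel tab 0.0388
6.5 [ 0.57370243 -0.17159388  0.0555879 ] [-0.5   0.22  0.76]
6.925 0.011297683753686427 [ 0.57364552 -0.17156369  0.05548651] [-1.13  0.14  5.25] [-0.    0.09  0.01]
```

```bash
python3 - <<'E'
from h import *
o=r.get_obs();e=o["eef_pos"].copy()
for dz,v in((.01,.04),(.04,.08),(.12,.15)):
    r.movel([.5736,-.1716,.0555+dz],velocity=v);o=r.get_obs();print(o["t"],o["eef_pos"].round(4),o["contact_force"].round(2),o["torque"].round(2),o["opening"].round(4))
r.wait(.2)
im,d=r.camera("side");cv2.imwrite("pics/s1.png",im[:,:,::-1])
im,d=r.camera("wrist");cv2.imwrite("pics/w1.png",im[:,:,::-1])
E
```

```text
Traceback (most recent call last):
AttributeError: 'float' object has no attribute 'round'
```

```bash
python3 - <<'E'
from h import *
for dz,v in((.01,.04),(.04,.08),(.12,.15)):
    r.movel([.5736,-.1716,.0555+dz],velocity=v);o=r.get_obs();print(o["t"],o["eef_pos"].round(4),o["contact_force"].round(2),o["torque"].round(2),o["opening"])
r.wait(.2)
im,d=r.camera("side");cv2.imwrite("pics/s1.png",im[:,:,::-1])
im,d=r.camera("wrist");cv2.imwrite("pics/w1.png",im[:,:,::-1])
E
```

```text
7.5917 [ 0.5734 -0.1716  0.0653] [-0.62  0.18 -1.95] [ 0.02 -0.02 -0.01] 0.011660321131945386
8.1167 [ 0.5736 -0.1716  0.0956] [ 0.25  0.94 -2.47] [-0.05  0.06  0.03] 0.011406961880373897
8.8 [ 0.5731 -0.1715  0.1745] [-0.71 -0.95 -2.6 ] [ 0.04 -0.   -0.02] 0.011431936557065583
```

View pics/s1.png

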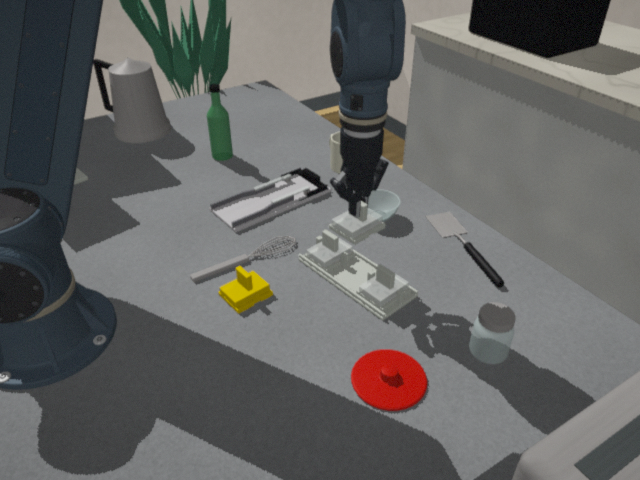

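View pics/w1.png

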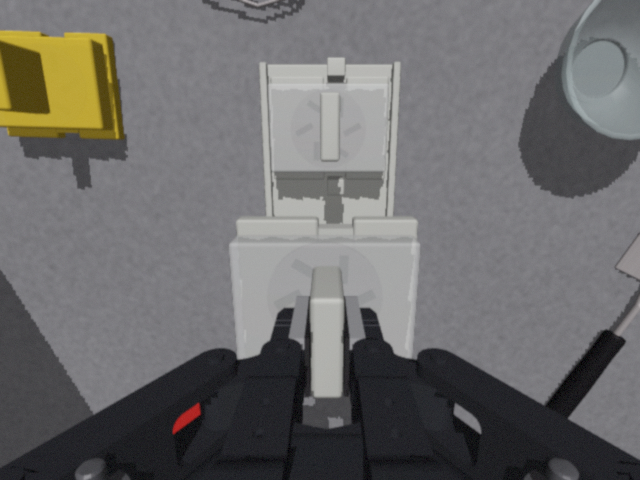

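```bash
python3 - <<'E'
from h import *
a=np.radians(6.75);u=np.array([np.cos(a),np.sin(a)]);M=np.array([.5384,.1807]);L=M-.070*u
r.goto([*L,.175],down(a))
r.movel([*L,.075],velocity=.12);r.movel([*L,.060],velocity=.04);r.wait(.15)
o=r.get_obs();b=o["contact_force"][2];print(o["t"],o["eef_pos"].round(4),o["contact_force"].round(2))
for z in np.arange(.0595,.0535,-.0007):
    r.movel([*L,z],velocity=.03);o=r.get_obs();print(z.round(4),o["eef_pos"][2].round(4),o["contact_force"].round(2))
    if o["contact_force"][2]-b>3:break
im,d=r.camera("side");cv2.imwrite("pics/s2.png",im[:,:,::-1])
print(o["t"])
E
```

```text
12.1083 [0.469  0.1725 0.0602] [-0.57 -0.12 -1.97]
0.0595 0.0596 [ 0.43 -0.24 -1.45]
0.0588 0.0587 [ 0.27  0.04 -2.11]
0.0581 0.0581 [-0.03 -0.25 -3.03]
0.0574 0.0575 [-0.03 -0.79 -1.4 ]
0.0567 0.0574 [-3.06 -0.23  8.61]
13.3583
```

View pics/s2.png

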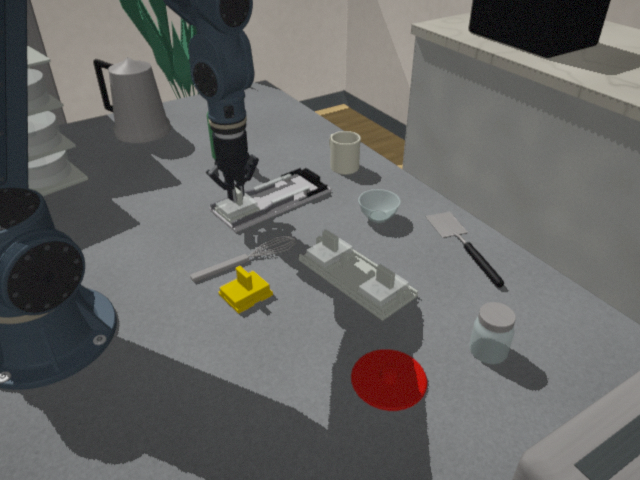

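```bash
python3 - <<'E'
from h import *
a=np.radians(6.75);u=np.array([np.cos(a),np.sin(a)]);M=np.array([.5384,.1807]);L=M-.070*u
r.movel([*L,.0575],velocity=.03)
r.set_gripper(.04);r.wait(.35)
r.movel([*L,.16],velocity=.15);r.wait(.15)
p,T=cam("wrist");im,d=r.camera("wrist");cv2.imwrite("pics/w3.png",im[:,:,::-1]);np.savez("pics/w3.npz",d=d,T=T)
o=r.get_obs();print(o["t"],o["contact_force"].round(2))
C=cloud(p,T,d);z=C[...,2];m=((z>.064)&(z<.08)).astype(np.uint8)
n,l,s,ce=cv2.connectedComponentsWithStats(m)
for i in range(1,n):
    if s[i,4]>100: Q=C[l==i];print("tab",s[i],[np.round(v,4) for v in cv2.minAreaRect(Q[:,:2].astype(np.float32))],Q.mean(0).round(4))
E
```

```text
15.425 [-0.51  0.02  0.11]
tab [ 318  225   20   65 1239] [array([0.4673, 0.1724]), array([0.0118, 0.0402]), np.float64(6.9609)] [0.4672 0.1738 0.0714]
```

View pics/w3.png

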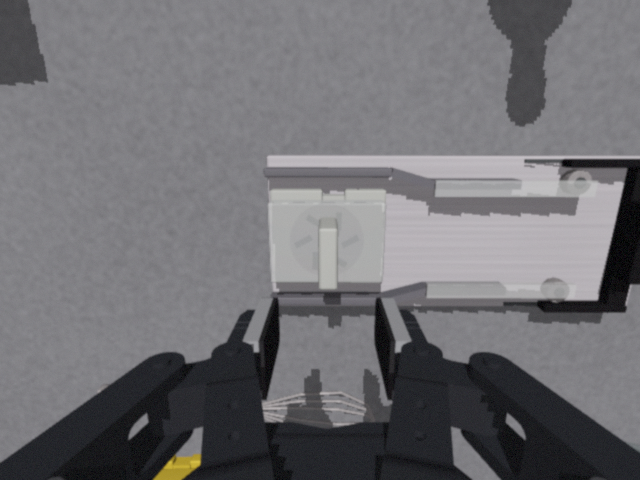

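The housing is level and straight on the landing (plate columns 270–385, rear at the deck's end). The lane ahead to the rollers near (577,180) and (555,290) is clear. Next I'll push from the rear with the fingers shut.

```bash
cat > push.py <<'E'
from h import *
a=np.radians(6.75);u=np.array([np.cos(a),np.sin(a)]);M=np.array([.5384,.1807])
def at(s):return M+s*u
def F():
    o=r.get_obs();return o["t"],(o["eef_pos"][:2]-M)@u,o["contact_force"][:2]@u,o["contact_force"],o
E
python3 - <<'E'
from push import *
Z=.031
s0=-.0715-.042-.0145-.018
r.goto([*at(s0),.11],down(a));r.set_gripper(0.0,f_grip=30)
r.movel([*at(s0),Z],velocity=.1);r.wait(.2)
b=np.mean([ (r.wait(.03),F()[2])[1] for _ in range(4)]);print("base",b,F()[0],F()[4]["opening"])
s=s0+.012;r.movel([*at(s),Z],velocity=.06)
while s<s0+.03:
    s+=.002;r.movel([*at(s),Z],velocity=.03);t,x,f,v,o=F();print(round(s,4),round(x,4),round(b-f,2),v.round(1))
    if b-f>2:
        break
print(t)
E
```

```text
base 0.2505595111788329 17.6167 0.000220765852758601
-0.132 -0.132 0.14 [ 0.2 -0.7  0.3]
-0.13 -0.1299 1.25 [-1.1  0.8 -0.3]
-0.128 -0.1278 0.58 [-0.4  1.   0.7]
-0.126 -0.1259 -0.11 [0.4 0.  0.8]
-0.124 -0.1239 1.14 [-0.9 -0.3  0. ]
-0.122 -0.1218 0.79 [-0.5 -0.  -0.5]
-0.12 -0.1197 0.59 [-0.3  0.1  0.1]
-0.118 -0.1177 -0.45 [0.7 0.3 0.4]
-0.116 -0.1157 -0.1 [0.3 0.7 0.3]
20.2167
```

```bash
python3 - <<'E'
from push import *
p,T=cam("wrist");im,d=r.camera("wrist");cv2.imwrite("pics/w4.png",im[:,:,::-1])
C=cloud(p,T,d);z=C[...,2];m=((z>.064)&(z<.08)).astype(np.uint8);m[300:]=0
n,l,s,ce=cv2.connectedComponentsWithStats(m)
for i in range(1,n):
    if s[i,4]>100: Q=C[l==i];print("tab",s[i],[np.round(v,4) for v in cv2.minAreaRect(Q[:,:2].astype(np.float32))])
E
```

```text
(no output)
```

View pics/w4.png

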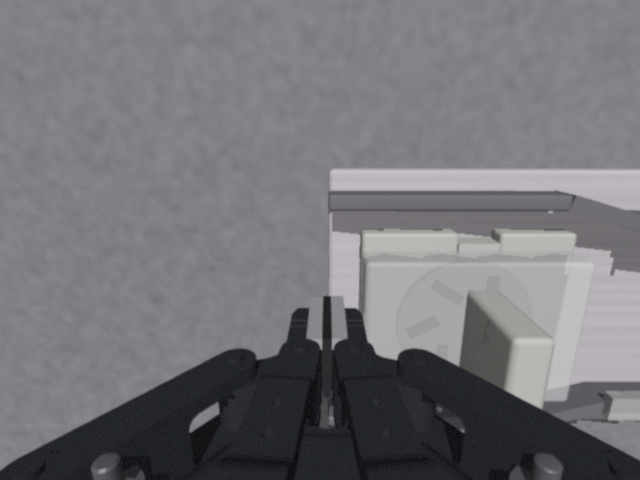

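The fingers' back is against the housing's rear at about column 362, and it slides with almost no force. I'll push on.

```bash
python3 - <<'E'
from push import *
Z=.031;b=.25
s=-.116
while s<0:
    s+=.008;r.movel([*at(s),Z],velocity=.05);t,x,f,v,o=F();print(round(s,4),round(x,4),round(b-f,2),v.round(1))
    if b-f>12: break
print(t)
im,d=r.camera("side");cv2.imwrite("pics/s5.png",cv2.resize(im[140:260,180:360,::-1],None,fx=4,fy=4))
E
```

```text
-0.108 -0.1073 0.5 [-0.2 -0.3  0.2]
-0.1 -0.0994 0.4 [-0.2  0.4 -0.3]
-0.092 -0.0915 -0.29 [ 0.5  0.6 -0.1]
-0.084 -0.0835 -0.08 [0.3 0.1 0. ]
-0.076 -0.0755 0.89 [-0.5 -1.   0.2]
-0.068 -0.0675 0.42 [-0.1 -0.6  0.3]
-0.06 -0.0595 0.21 [ 0.1 -0.1 -0.1]
-0.052 -0.0515 -0.42 [ 0.6  0.4 -0.5]
-0.044 -0.0435 0.21 [ 0.1 -0.7  0.4]
-0.036 -0.0355 0.43 [-0.2 -0.2 -0.4]
-0.028 -0.0275 -0.43 [ 0.6  0.3 -0.8]
-0.02 -0.0195 -0.22 [ 0.5  0.2 -1. ]
-0.012 -0.0115 1.09 [-0.8 -0.6  0. ]
-0.004 -0.0034 0.74 [-0.5  0.1  0.9]
0.004 0.0043 0.55 [-0.3  0.3 -0.8]
24.8917
```

View pics/s5.png

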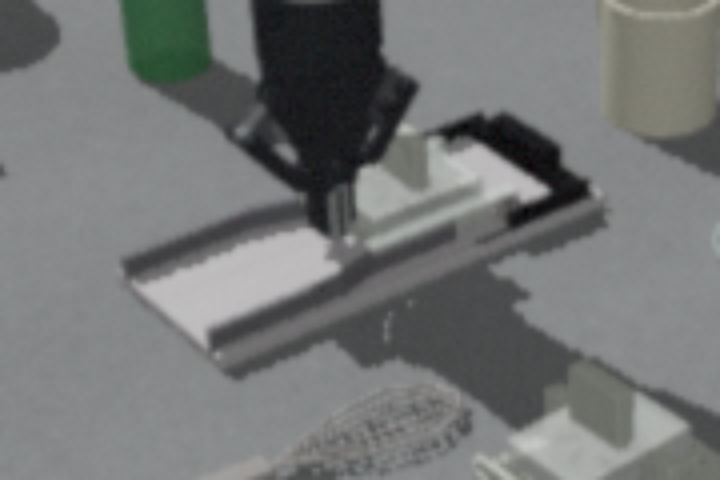

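```bash
python3 - <<'E'
from push import *
Z=.031;b=.25
s=.004
while s<.037:
    s+=.001;r.movel([*at(s),Z],velocity=.02);t,x,f,v,o=F();print(round(s,4),round(x,4),round(b-f,2))
    if b-f>16: break
print(t)
E
```

```text
0.005 0.0048 1.47
0.006 0.0054 5.49
0.007 0.0066 4.73
0.008 0.0083 2.15
0.009 0.0094 2.14
0.01 0.0104 0.8
0.011 0.0113 0.89
0.012 0.0122 1.08
0.013 0.0131 1.21
0.014 0.0141 2.02
0.015 0.0151 1.39
0.016 0.0161 1.43
0.017 0.0171 1.89
0.018 0.0181 0.48
0.019 0.0191 1.34
0.02 0.0201 1.15
0.021 0.0211 2.16
0.022 0.0222 1.4
0.023 0.0231 1.25
0.024 0.0241 1.31
0.025 0.0251 2.11
0.026 0.0261 1.33
0.027 0.0271 1.26
0.028 0.0281 0.99
0.029 0.0291 2.24
0.03 0.0302 1.63
0.031 0.0311 1.09
0.032 0.0321 0.09
0.033 0.0331 0.79
0.034 0.0342 2.26
0.035 0.0351 1.58
0.036 0.0361 0.69
0.037 0.0371 0.97
33.1917
```

```bash
python3 - <<'E'
from push import *
Z=.031;b=.25
s=.037
while s<.050:
    s+=.001 if s<.041 else .0006;r.movel([*at(s),Z],velocity=.02);t,x,f,v,o=F();print(round(s,4),round(x,4),round(b-f,2))
    if b-f>9: break
print(t)
p,T=cam("wrist");im,d=r.camera("wrist");cv2.imwrite("pics/w6.png",im[:,:,::-1])
im,d=r.camera("top");cv2.imwrite("pics/t6.png",im[:,:,::-1])
E
```

```text
0.038 0.0381 1.09
0.039 0.0391 1.71
0.04 0.0401 0.08
0.041 0.0412 0.69
0.0416 0.0418 0.92
0.0422 0.0424 0.11
0.0428 0.043 0.29
0.0434 0.0435 0.3
0.044 0.044 0.34
0.0446 0.0447 -0.01
0.0452 0.0452 1.02
0.0458 0.0458 -0.34
0.0464 0.0465 0.44
0.047 0.0471 0.53
0.0476 0.0475 0.91
0.0482 0.0481 2.03
0.0488 0.0489 1.55
0.0494 0.0494 1.32
0.05 0.0498 2.56
37.9417
```

View pics/w6.png

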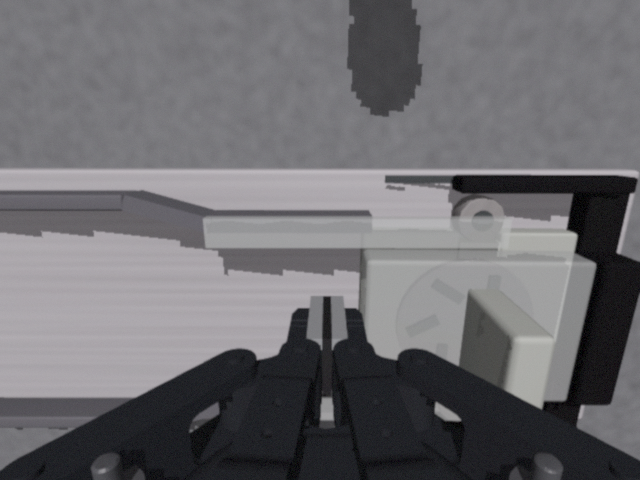

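```bash
python3 - <<'E'
from push import *
Z=.031;b=.25
s=.050
while s<.054:
    s+=.0005;r.movel([*at(s),Z],velocity=.02);t,x,f,v,o=F();print(round(s,4),round(x,4),round(b-f,2))
    if b-f>9: break
print(t)
im,d=r.camera("wrist");cv2.imwrite("pics/w7.png",cv2.resize(im[160:320,320:640,::-1],None,fx=2.4,fy=2.4,interpolation=cv2.INTER_CUBIC))
E
```

```text
0.0505 0.0502 3.76
0.051 0.0502 7.29
0.0515 0.0503 7.47
0.052 0.0504 10.52
39.0417
```

View pics/w7.png

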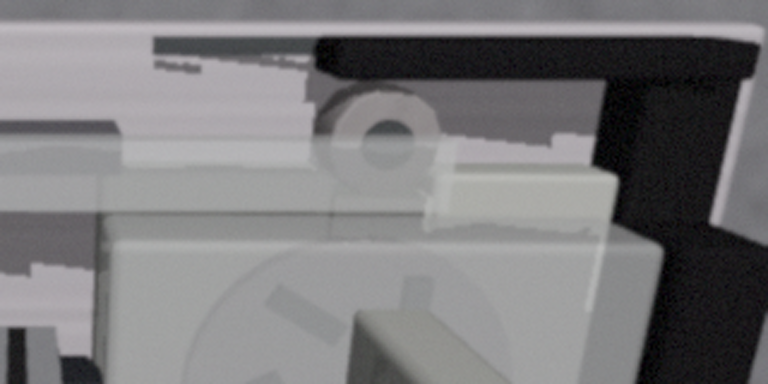

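The push now ends at a firm stop: 10.5 N with the position held at 0.0503. The roller at about (385,140) sits in the notch. I'll back off and check from above.

```bash
python3 - <<'E'
from push import *
Z=.031
r.movel([*at(.048),Z],velocity=.03);r.movel([*at(.015),Z],velocity=.12);r.movel([*at(.015),.16],velocity=.2)
r.goto([*at(.075),.20],down(a));r.wait(.15)
p,T=cam("wrist");im,d=r.camera("wrist");cv2.imwrite("pics/w8.png",im[:,:,::-1]);np.savez("pics/w8.npz",d=d,T=T)
cv2.imwrite("pics/w8z.png",cv2.resize(im[120:320,200:460,::-1],None,fx=3,fy=3,interpolation=cv2.INTER_CUBIC))
C=cloud(p,T,d);z=C[...,2];m=((z>.064)&(z<.08)).astype(np.uint8);m[330:]=0
n,l,s,ce=cv2.connectedComponentsWithStats(m)
for i in range(1,n):
    if s[i,4]>100: Q=C[l==i];c=cv2.minAreaRect(Q[:,:2].astype(np.float32));e=np.array(c[0])-M;print(c,"along",e@u,"lat",e@[-u[1],u[0]],Q[:,2].mean())
print([(v["xy"],v["p"]) for v in r.mark_of("wrist","rack_mouth")],r.get_obs()["t"])
E
```

```text
((0.7940877079963684, 0.23172536492347717), (0.07738234102725983, 0.03216656297445297), 83.25814056396484) along 0.2599127862397373 lat 0.02061881265026681 0.0721691541910935
((0.6417605876922607, 0.19326360523700714), (0.012194822542369366, 0.04008251801133156), 6.639501094818115) along 0.10412083279175322 lat 0.0003277855894445794 0.07129484558792533
((0.8280923962593079, 0.19573703408241272), (0.02897041104733944, 0.0043209148570895195), 16.962642669677734) along 0.28945179479633754 lat -0.01911688608624343 0.0712172437185914
[([249.5, 223.3], 0.67)] 41.2333
```

View pics/w8z.png

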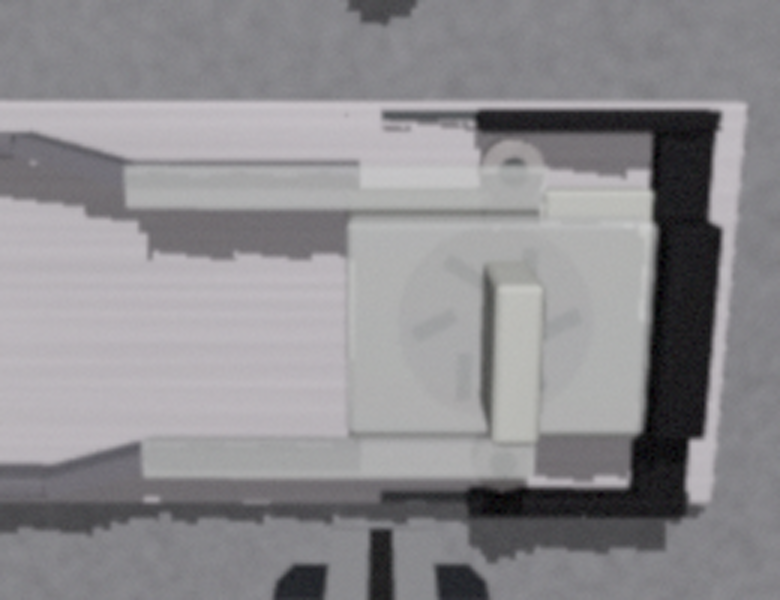

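```bash
python3 - <<'E'
from push import *
p=r.camera_params("wrist");n=np.array([-u[1],u[0]])
for f,l in(("wr",[(440.5,160),(432.5,252)]),("w8",[(371,174.3),(367.7,274)])):
    T=np.load(f"pics/{f}.npz")["T"]
    for uv in l:
        P=ray(p,T,uv,.027)[:2]-M;print(f,(P@u).round(4),(P@n).round(4))
A=cv2.imread("pics/wr.png")[140:280,400:480];B=cv2.imread("pics/w8.png")[150:290,330:410]
cv2.imwrite("pics/cmp.png",cv2.resize(np.hstack([A,B]),None,fx=4,fy=4,interpolation=cv2.INTER_CUBIC))
E
```

```text
wr 0.1055 0.0421
wr 0.1043 -0.0391
w8 0.1069 0.0441
w8 0.1068 -0.0403
```

View pics/cmp.png

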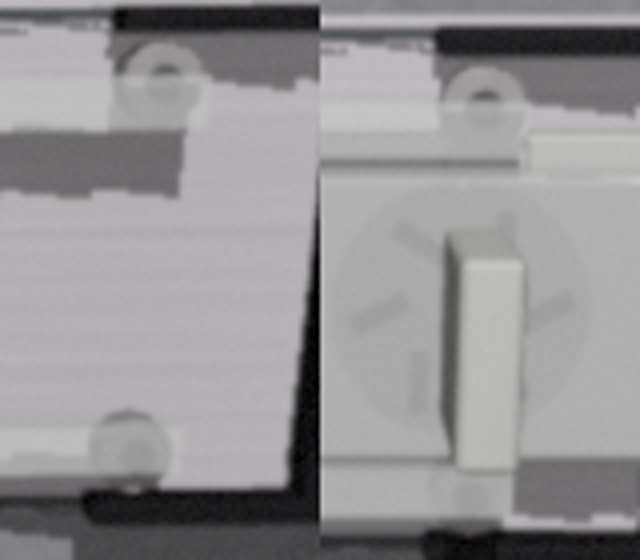

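The two roller readings differ by 1–2 mm between viewpoints, too coarse to settle it. I'll repeat the exact first viewpoint for a direct comparison.

```bash
python3 - <<'E'
from push import *
r.goto([.55,.17,.22],down(np.radians(6)));r.wait(.2)
p,T=cam("wrist");im,d=r.camera("wrist");cv2.imwrite("pics/w9.png",im[:,:,::-1]);np.savez("pics/w9.npz",d=d,T=T)
T0=np.load("pics/wr.npz")["T"];print((T-T0).round(4)[:3],r.get_obs()["t"])
A=cv2.imread("pics/wr.png");B=cv2.imread("pics/w9.png")
S=lambda X:cv2.resize(np.hstack([X[140:190,405:475]]),None,fx=5.5,fy=5.5,interpolation=cv2.INTER_CUBIC)
S2=lambda X:cv2.resize(np.hstack([X[230:280,400:470]]),None,fx=5.5,fy=5.5,interpolation=cv2.INTER_CUBIC)
cv2.imwrite("pics/cmp2.png",np.vstack([np.hstack([S(A),S(B)]),np.hstack([S2(A),S2(B)])]))
E
```

```text
[[ 0.0002 -0.0014 -0.0009  0.0009]
 [-0.0015 -0.0001 -0.0003 -0.0007]
 [-0.0005  0.0002  0.0001 -0.0006]] 41.8667
```

View pics/cmp2.png

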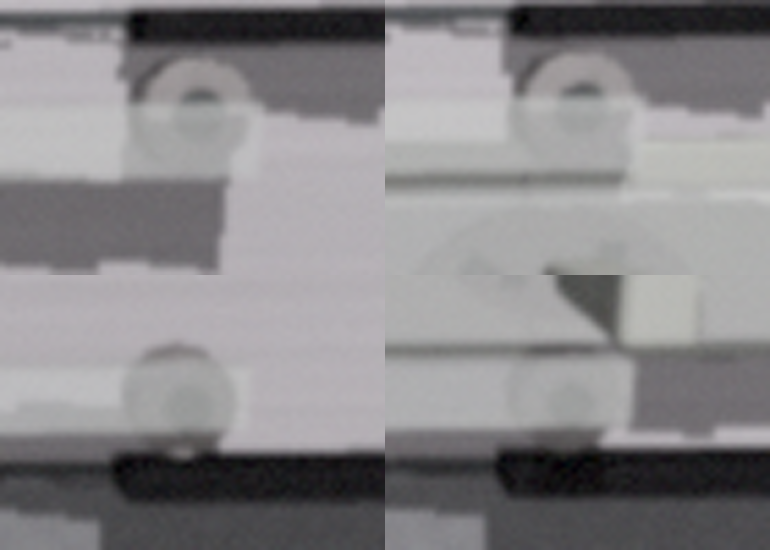

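At the same viewpoint, both roller hubs sit at the same distance from the black bracket with and without the housing: about 65 vs 64 and 52 vs 52 zoomed pixels. A roller pressed out 3 mm would show a shift of about 16. So both are snapped into the notches, and I'm handing in.

```bash
python3 - <<'E'
from h import *
im,d=r.camera("top");cv2.imwrite("pics/t9.png",im[:,:,::-1])
for n in["bowl","lid","whisk_mid"]:print(n,[(np.round(a["xy"],1).tolist(),round(a["p"],2)) for a in r.mark_of("top",n)[:2]])
r.close_job();print(r.get_obs()["t"])
E
```

```text
bowl [([298.2, 154.6], 0.9)]
lid [([460.1, 272.9], 0.79)]
whisk_mid [([287.2, 293.2], 0.95), ([216.5, 236.8], 0.15)]
the job is handed in; nothing more can be done
the job is handed in; nothing more can be done
```

View pics/t9.png

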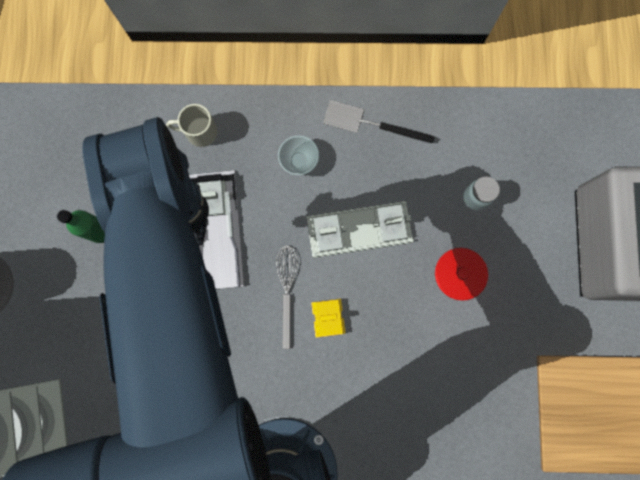

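I lifted the middle housing straight up out of the tray, set it level on the landing and let go. With the fingers shut, I then pushed it along the rack from behind until it met the stop. The job was handed in at about 42 s; it reports no verdict.

**Push forces:** entering the rollers took about 5.5 N and sliding about 1–2 N. The force fell to near zero where the rollers snapped in. At the firm stop I pressed with about 10.5 N, then backed off.

**Last checks:**
- **Position:** the housing's centre measured about 104 mm past the mouth, 0.3 mm off the mid-line and within 0.2° of the rail direction.
- **Rollers:** a rough comparison from two different viewpoints disagreed by 1–2 mm per roller, which was too coarse to settle it. Repeating the original viewpoint showed both rollers back at their fully-out place, to within about 0.5 mm.
- **Mouth position:** the network's mark for the mouth was about 5 mm further along than my fit of the lip edges. Either value leaves the housing well past the required 65.5 mm.
- **Other things:** the last top picture shows the other two housings, the whisk, bowl, lid and yellow look-alike where they started. I judged this by eye and did not measure it.

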